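# Fetch one green lens from the lens carousel for the lamp kit

## Robot

A 7-joint arm with a two-finger parallel gripper is mounted at the origin on the work surface. World frame = base frame: x ahead of the robot, y to its left, z up, the work surface at z = 0. Lengths are in m, angles in degrees, forces in N, time in s.
With the tool pointing down it reaches from about 0.425 to 0.875 m from the base axis. Payload 4.7 kg.
Tool frame: the origin (TCP) lies on the front face of the gripper's body, between the roots of the fingers; the fingertips stand 70 mm ahead of it and the grasp point (between the pads) lies 51 mm ahead of it; z points along the fingers, y is the direction in which the jaws open and shut (so a half turn about z gives the same grasp; the last joint's range is limited). The gripper opens to 87 mm and grips with 3 to 60 N. Pads are 19 mm wide; open, the fingers measure 117 mm over their backs; the gripper's body (75 mm by 190 mm) begins 51 mm behind the grasp point.
Start: joints at [70.537, 18.392, -4.016, 83.108, 1.295, 78.541, -3.26], TCP at [0.225, -0.61, 0.292] pointing down, gripper open.
Joint ranges: [-163.93, 163.93], [-17.29, 119.83], [-79.2, 71.16], [3.27, 140.29], [-89.18, 269.18], [5.43, 117.66], [-154.24, 154.24]. Speed limits (degrees/s): [147.25, 147.25, 180, 180, 180, 180, 180].

## Interface

Orientations are given as [roll, pitch, yaw] about the fixed x, y, z axes, in that order (R = Rz(yaw) Ry(pitch) Rx(roll)).
In Python, from cell import env gives the robot as it stands.
- The arm moves only by the tool drive_tool, never from a script. Its argument "commands" is a list of rows, each a list of 7 numbers: the shift along the tool's x, y, z in cm, then the turn, a rotation vector about the tool's x, y, z in degrees, then the opening, from 0 (shut) to 1 (fully open). In form: [[tx, ty, tz, rx, ry, rz, hand], ...]. A call has 1 to 20 rows; each row shifts and turns the commanded pose from where the row before left it, along the tool's axes as they then stand; what a row does not reach is not made up. A row lasts 1/12 s, in which the tool goes at most 41.7 mm and 7.16 degrees, less where a joint would pass 70% of its speed; a pose out of reach is approached as far as the arm can. A call is refused whole if a number of a shift passes 4.17 or a number of a turn 7.16, either way. A call with a gripper value outside its range is refused whole. The fingers move at their own pace and stop on an object; "force" is the grip in N (left out, the last holds). Time passes only in rows, so rows that do not move let the fingers close. It gives the time, the measured TCP pose, the force and the opening at its end, in the units of the state.
- env.get_obs(): the state, without advancing time (a new reading comes with each control period).
- env.read_camera(name): name is "scene" or "top"; returns a dict with "img" (480x640x3 uint8, blue, green, red), "mtx" (3x3 intrinsics, pixels), "pose" (4x4, takes a point from camera to world coordinates). Camera axes: x right, y down, z forward; pixel columns grow to the right and rows downward; lengths in m; the calibration is good to about 2 mm. A picture is of the moment at which its call begins. There is no depth.
- env.sign_off(): hands the job in, once; it reports no verdict.
The state is a dict: "time_s": time; "qpos": joint angles; "joint_velocities": joint speeds; "effort": joint torques, N m; "tool_pos": TCP position; "tool_rot": TCP orientation; "force": force on the tool from outside, world axes, zero at the start; "wrist_torque": the same for the moment, N m; "grip_width": finger opening in m.
Only numpy, scipy, OpenCV 4.12 (cv2) and the standard library are available. Lean on these libraries where they do the work, as an engineer would, in place of code of your own. Each camera call takes 0.05 s, during which the arm holds its last target.

## Task

Turn the lens carousel until the stack of green lenses stands squarely in the gap of the wire keeper and leave it standing still there. Then lift off only the top green lens, leaving the one it is nested in behind in its pocket, and set it down gently, upright (open mouth up), in the middle of the empty bay of the grey kit tray, and let go. Keep every other lens seated in its stack and leave the lamp foot and terminal block alone.

Things in the scene. Friction and masses are not known exactly. Their poses are not given: they have to be found in the camera images.
- stand: Fixed round grey base, 400 mm diameter, 12 mm thick, under the carousel. Origin on the carousel's axis at table height; its own -x axis points through the gap in the wire keeper, roughly towards the robot, z up.
- keeper (a point): Centre of the keeper, on the carousel's axis 160 mm above the table: a fixed level 6 mm wire arc, 95 mm radius, 15 mm above the stacks, so lenses come out only at its gap, which spans 50 degrees to each side of the stand's -x. Two 8 mm posts at 190 mm radius, 34 degrees to each side of the stand's +x, carry it by level bars running inward at wire height.
- gap (a point): Point on the carousel floor's level (30 mm above the table) in the middle of the keeper's gap, 95 mm from the axis: where the wanted stack must stand. A short yellow mark lies on the stand's edge outward of it.
- carousel: Aluminium turntable, 344 mm diameter, floor 30 mm above the table. Origin on its vertical axis, on its underside (16 mm above the table), z up. It turns endlessly either way, without detents, needs about 0.3 to 0.6 N m (2 to 4 N at a peg) and stops almost at once where it is left. A hub 12 mm tall, 44 mm wide stands in the middle.
- empty_pocket (a point): Centre, on the carousel floor, of the empty pocket, in the carousel's own -x direction. Four pockets (square white frames, 40 mm inside, 51 mm outside, 25 mm tall) sit 95 mm from the axis, 90 degrees apart; the other three hold the green, red and blue stacks in any order.
- peg0 (a point): Centre of the top of a black upright push peg on the carousel, 14 mm diameter, standing 100 mm above the carousel floor (top 130 mm above the table), 150 mm from the axis, midway between two pockets; the four pegs are alike, and serve to push the carousel round.
- peg1 (a point): Centre of the top of a black upright push peg on the carousel, 14 mm diameter, standing 100 mm above the carousel floor (top 130 mm above the table), 150 mm from the axis, midway between two pockets; the four pegs are alike, and serve to push the carousel round.
- peg2 (a point): Centre of the top of a black upright push peg on the carousel, 14 mm diameter, standing 100 mm above the carousel floor (top 130 mm above the table), 150 mm from the axis, midway between two pockets; the four pegs are alike, and serve to push the carousel round.
- peg3 (a point): Centre of the top of a black upright push peg on the carousel, 14 mm diameter, standing 100 mm above the carousel floor (top 130 mm above the table), 150 mm from the axis, midway between two pockets; the four pegs are alike, and serve to push the carousel round.
- green_top: Upper green lens, the one to fetch: rigid cup, open top, 82 mm tall, 60 g. Round foot 37 mm wide up to 30 mm height, body 46 mm, then from 52 mm to the rim an octagonal collar, 60 mm across flats (one faces its own +x), 65 across corners. Origin at the foot's centre, z up. Nests loosely 30 mm above the lower lens: only its collar shows (dark line at its lower edge), an equal one right beneath.
- green_low: Lower green lens, the same shape; its foot stands on the carousel floor in a pocket. It must stay in its pocket.
- red_low: Lower red lens, the same shape as the green ones and stacked the same way; stays in its stack.
- red_top: Upper red lens, the same shape as the green ones and stacked the same way; stays in its stack.
- blue_low: Lower blue lens, the same shape as the green ones and stacked the same way; stays in its stack.
- blue_top: Upper blue lens, the same shape as the green ones and stacked the same way; stays in its stack.
- tray: Fixed grey kit tray, 230 x 125 x 28 mm, walls and floor 5 mm, one dividing wall across its own x axis makes two bays of about 107 x 115 mm inside. Origin under its centre, z up. The bay on its own -x side is empty, the lamp foot stands in the other.
- empty_bay (a point): Centre of the empty bay, on its floor, 5 mm above the table.
- foot: Bystander: turned aluminium lamp foot, 80 mm diameter, 72 mm tall, standing in the other bay. Origin at the centre of its underside.
- terminals: Bystander: green terminal block, 30 x 110 x 29 mm, lying on the table to the right of the carousel. Origin at the centre of its underside.
Mind the look-alikes: they are no part of the job. Leave any yellow look-alike of the green_top alone.

How it is judged:
By the outcome, as a careful person would: the job done as asked, in the order asked, and still so for the second after the job is handed in, with the robot touching nothing.
It also fails if it takes over 72 s, if anything falls off the work surface, if the arm or the gripper's body presses on something with over 40 N, if the wrist force passes 120 N, or if a joint passes its speed limit or range.

## Working session

There is one attempt and no reset: what is moved stays moved. The work goes in short steps, Python scripts to look and compute and a tool call to move; the robot and the scene stay as the last step left them, time stands still between calls to the robot, and variables do not carry over. Pictures are saved under pics/ and viewed, and the job is handed in when it is done.

Besides the shell and the picture viewer there is one more tool, called after ">>>" as name(argument=value, ...) on one line, values as JSON. drive_tool: Moves the arm, as the interface text tells. Its arguments: {"type":"object","properties":{"commands":{"type":"array"},"force":{"type":"number"}},"required":["commands"]}

```bash
ls; mkdir -p pics; python3 - <<'E'
from cell import env
import cv2,numpy as np
o=env.get_obs(); print({k:np.round(v,3) for k,v in o.items()})
for n in ("scene","top"):
    c=env.read_camera(n); cv2.imwrite(f"pics/{n}0.png",c["img"]); print(n,c["mtx"],np.round(c["pose"],4))
    np.savez(f"{n}.npz",mtx=c["mtx"],pose=c["pose"])
E
```

```text
pics
{'time_s': np.float64(0.0), 'qpos': array([70.535, 18.438, -4.015, 83.173,  1.293, 78.541, -3.261]), 'joint_velocities': array([ 0.089, -0.032, -0.135,  0.068, -0.011, -0.021, -0.023]), 'effort': array([-0.0000e+00, -4.9129e+01, -4.0400e-01, -3.1254e+01, -6.4000e-02,
        4.4000e-02,  0.0000e+00]), 'tool_pos': array([ 0.225, -0.609,  0.291]), 'tool_rot': array([-1.79893e+02,  4.00000e-03,  2.02730e+01]), 'force': array([ 0.606, -0.273, -0.065]), 'wrist_torque': array([0.031, 0.021, 0.021]), 'grip_width': np.float64(0.087)}
scene [[476.04676903   0.         321.05278598]
 [  0.         476.04676903 242.67424199]
 [  0.           0.           1.        ]] [[ 0.7611  0.374  -0.53    1.2431]
 [ 0.6486 -0.4474  0.6157 -0.8978]
 [-0.0069 -0.8124 -0.5831  0.8434]
 [ 0.      0.      0.      1.    ]]
top [[610.00968688   0.         326.2665988 ]
 [  0.         610.00968688 238.22920505]
 [  0.           0.           1.        ]] [[ 0.0137 -0.9939  0.1092  0.4318]
 [-0.9998 -0.0122  0.0143 -0.1477]
 [-0.0128 -0.1094 -0.9939  1.5239]
 [ 0.      0.      0.      1.    ]]
```

View pics/scene0.png

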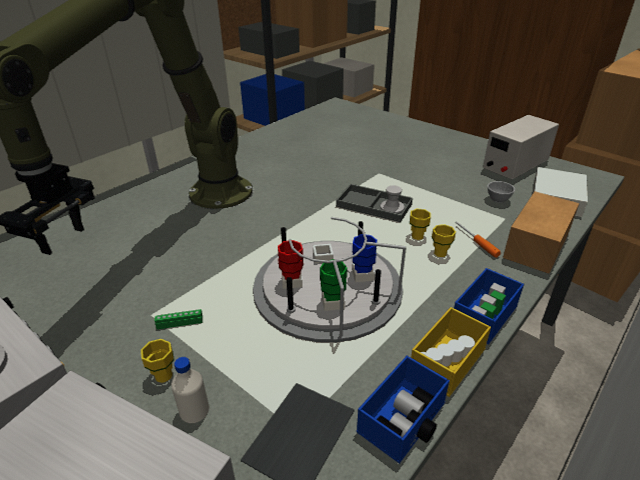

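View pics/top0.png

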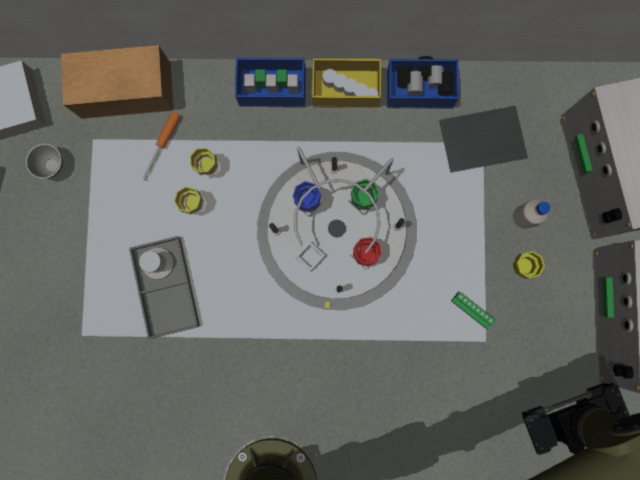

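```bash
python3 - <<'E'
import cv2
t=cv2.imread("pics/top0.png"); cv2.imwrite("pics/t_car0.png",cv2.resize(t[140:320,245:430],None,fx=3.3,fy=3.3,interpolation=cv2.INTER_CUBIC))
cv2.imwrite("pics/t_tray0.png",cv2.resize(t[225:345,120:220],None,fx=5,fy=5,interpolation=cv2.INTER_CUBIC))
s=cv2.imread("pics/scene0.png"); cv2.imwrite("pics/s_car0.png",cv2.resize(s[205:350,240:420],None,fx=4,fy=4,interpolation=cv2.INTER_CUBIC))
E
```

```text
(no output)
```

View pics/t_car0.png

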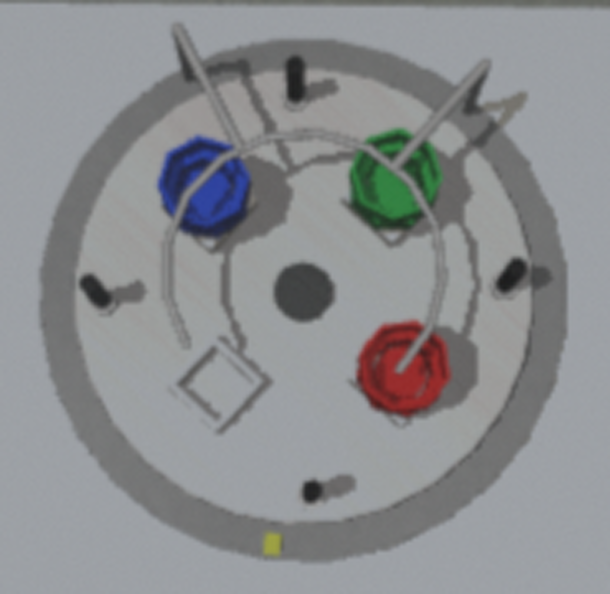

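View pics/s_car0.png

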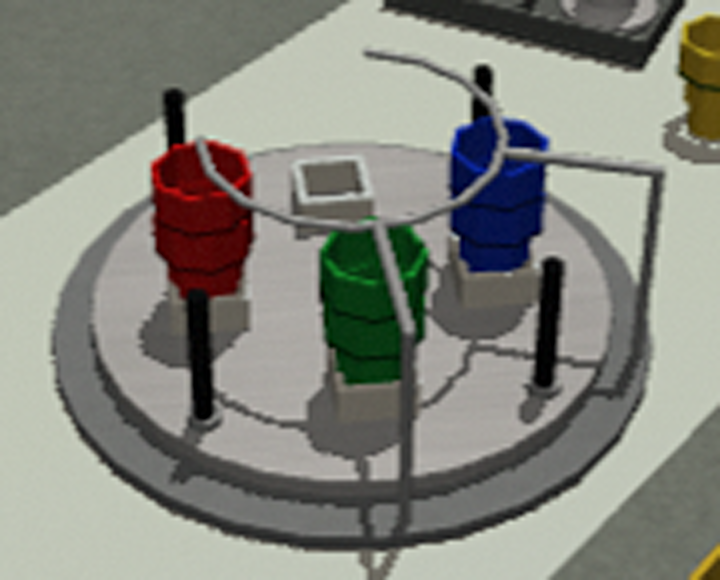

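View pics/t_tray0.png

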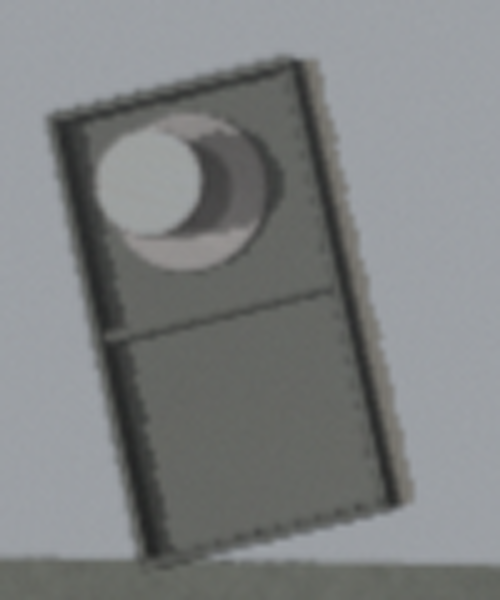

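```bash
cat > h.py <<'E'
import numpy as np,cv2
def cam(n):
    d=np.load(f"{n}.npz"); return d["mtx"],d["pose"]
def proj(n,P):
    K,T=cam(n); P=np.atleast_2d(P); c=(P-T[:3,3])@T[:3,:3]; q=c@K.T; return q[:,:2]/q[:,2:]
def unproj(n,uv,z):
    K,T=cam(n); uv=np.atleast_2d(uv).astype(float); r=np.c_[uv,np.ones(len(uv))]@np.linalg.inv(K).T@T[:3,:3].T
    s=(z-T[2,3])/r[:,2]; return T[:3,3]+r*s[:,None]
def crop(x,y,f,ox,oy): return np.array([(x+.5)/f+ox-.5,(y+.5)/f+oy-.5])
E
python3 - <<'E'
from h import *
from scipy.optimize import least_squares
T=lambda x,y:crop(x,y,3.3,245,140)
S=lambda x,y:crop(x,y,4,240,205)
print("nadir",proj("top",[.4318,-.1477,0]))
ob=[("hub",T(304,292),.042),("mark",T(272,544),.012),("p_up",T(295,64),.13),("p_r",T(518,265),.13),("p_l",T(90,281),.13),("p_d",T(310,490),.13),("postL",T(178,30),.163),("postR",T(486,66),.163)]
for n,uv,z in ob: print(n,np.round(unproj("top",uv,z)[0],4))
obs_s=[("p_r",S(198,297)),("p_up",S(551,264)),("p_d",S(174,95)),("p_l",S(483,72))]
def res(p):
    cx,cy,a,b=p; r=[]
    pt=lambda R,t,z:np.array([cx+R*np.cos(t),cy+R*np.sin(t),z])
    pegs={"p_up":b,"p_r":b-np.pi/2,"p_d":b+np.pi,"p_l":b+np.pi/2}
    for n,uv,z in ob:
        if n=="hub":q=pt(0,0,z)
        elif n=="mark": 
            m=unproj("top",uv,z)[0]; d=np.arctan2(m[1]-cy,m[0]-cx)-(a+np.pi); r+=[400*.19*0+150*np.sin(d)*3,0]; continue
        elif n=="postL":q=pt(.19,a+np.radians(34),z)
        elif n=="postR":q=pt(.19,a-np.radians(34),z)
        else:q=pt(.15,pegs[n],.13)
        r+=list(proj("top",q)[0]-uv)
    for n,uv in obs_s: r+=list(proj("scene",pt(.15,pegs[n],.13))[0]-uv)
    return r
s=least_squares(res,[.69,-.15,0,0]); print(s.x[:2],np.degrees(s.x[2:]));print(np.round(np.array(s.fun).reshape(-1,2),1))
cx,cy=s.x[:2]
m=unproj("top",ob[1][1],.012)[0]; print("mark az",np.degrees(np.arctan2(m[1]-cy,m[0]-cx)))
# tray corners rim z=.028
c5=lambda x,y:crop(x,y,5,120,225)
for p in [(50,118),(298,60),(405,500),(148,560)]: print("traycorner",np.round(unproj("top",c5(*p),.028)[0],4))
for p in [(104,338),(332,290)]: print("div",np.round(unproj("top",c5(*p),.028)[0],4))
E
```

```text
nadir [[334.14729356 305.36827432]]
hub [ 0.6198 -0.1518  0.042 ]
mark [ 0.4337 -0.1303  0.012 ]
p_up [ 0.7709 -0.1433  0.13  ]
p_r [ 0.6294 -0.3007  0.13  ]
p_l [ 0.6146 -0.0019  0.13  ]
p_d [ 0.471  -0.1573  0.13  ]
postL [ 0.786  -0.0622  0.163 ]
postR [ 0.7629 -0.275   0.163 ]
[ 0.62078672 -0.15115309] [-6.3750754   2.79849165]
[[-0.3 -0.4]
 [ 0.   0. ]
 [ 0.2  0.1]
 [ 0.1  0.6]
 [-0.3  0.5]
 [ 0.5  0. ]
 [ 0.4 -1.3]
 [-0.3 -1.1]
 [-0.7 -0.8]
 [ 0.2 -0.4]
 [-0.5 -0.6]
 [-0.1 -0.8]]
mark az 173.62585443865171
traycorner [0.5654 0.3598 0.028 ]
traycorner [0.5958 0.2379 0.028 ]
traycorner [0.3808 0.177  0.028 ]
traycorner [0.3501 0.3013 0.028 ]
div [0.4574 0.3279 0.028 ]
div [0.4824 0.2166 0.028 ]
```

```bash
cat >> h.py <<'E'
AX=np.array([.6208,-.1512])
def totool(d,yaw):  # world xyz metres -> tool cm (tool straight down)
    y=np.radians(yaw); c,s=np.cos(y),np.sin(y)
    return np.round([100*(d[0]*c+d[1]*s),100*(d[0]*s-d[1]*c),-100*d[2]],2)
def pegpos(az,R=.15): a=np.radians(az); return AX+R*np.array([np.cos(a),np.sin(a)])
E
python3 - <<'E'
from h import *
# go above peg: turn yaw 20.3->103 i.e. rz=-82.7 total
p=pegpos(-87.2); print("peg",p)
d=np.r_[p-[.225,-.61],0.215-.292]; print("total in tool at yaw 20.27:",totool(d,20.27))
# arc step, delta 10
az=-87.2; yaw=az+190
q=pegpos(az-6)-pegpos(az); print(totool(np.r_[q,0],yaw))
E
```

```text
peg [ 0.62812747 -0.30102092]
total in tool at yaw 20.27: [ 48.52 -15.02   7.7 ]
[ 0.35 -1.53 -0.  ]
```

>>> drive_tool(commands=[[2.7,-0.83,0,0,0,0,0.35],[2.7,-0.83,0,0,0,0,0.35],[2.7,-0.83,0,0,0,0,0.35],[2.7,-0.83,0,0,0,0,0.35],[2.7,-0.83,0,0,0,0,0.35],[2.7,-0.83,0,0,0,0,0.35],[2.7,-0.83,0,0,0,0,0.35],[2.7,-0.83,0,0,0,0,0.35],[2.7,-0.83,0,0,0,0,0.35],[2.7,-0.83,0,0,0,0,0.35],[2.7,-0.83,0,0,0,0,0.35],[2.7,-0.83,0,0,0,0,0.35],[2.7,-0.83,0,0,0,0,0.35],[2.7,-0.83,0,0,0,0,0.35],[2.7,-0.83,0,0,0,0,0.35],[2.7,-0.83,0,0,0,0,0.35],[2.7,-0.83,0,0,0,0,0.35],[2.6,-0.9,0,0,0,0,0.35]])

```text
time_s: 1.6
tool_pos: [0.629, -0.3, 0.2915]
tool_rot: [-180.0, 0.0, 20.3]
force: [-0.1, -0.4, -0.0]
grip_width: 0.0306
```

>>> drive_tool(commands=[[0,0,0,0,0,-6.9,0.35],[0,0,0,0,0,-6.9,0.35],[0,0,0,0,0,-6.9,0.35],[0,0,0,0,0,-6.9,0.35],[0,0,0,0,0,-6.9,0.35],[0,0,0,0,0,-6.9,0.35],[0,0,0,0,0,-6.9,0.35],[0,0,0,0,0,-6.9,0.35],[0,0,0,0,0,-6.9,0.35],[0,0,0,0,0,-6.9,0.35],[0,0,0,0,0,-6.9,0.35],[0,0,0,0,0,-6.9,0.35],[0,0,0,0,0,0,0.35],[0,0,0,0,0,0,0.35]])

```text
time_s: 2.77
tool_pos: [0.6279, -0.301, 0.2917]
tool_rot: [-180.0, -0.0, 102.9]
force: [1.0, 0.9, 0.2]
grip_width: 0.0309
```

>>> drive_tool(commands=[[0,0,2.5,0,0,0,0.35],[0,0,2.5,0,0,0,0.35],[0,0,2.0,0,0,0,0.35],[0,0,1.0,0,0,0,0.35]])

```text
time_s: 3.1
tool_pos: [0.6267, -0.3006, 0.2088]
tool_rot: [-179.8, -0.1, 102.9]
force: [-0.6, -1.2, -0.5]
grip_width: 0.0307
```

```bash
cat >> h.py <<'E'
def snap(tag,box=None,f=4,n="scene"):
    from cell import env
    i=env.read_camera(n)["img"]; cv2.imwrite(f"pics/{tag}_raw.png",i)
    if box: i=cv2.resize(i[box[1]:box[3],box[0]:box[2]],None,fx=f,fy=f,interpolation=cv2.INTER_CUBIC)
    cv2.imwrite(f"pics/{tag}.png",i)
E
python3 -c "
from h import *
snap('s1',(200,180,400,330),4)"
```

```text
(no output)
```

View pics/s1.png

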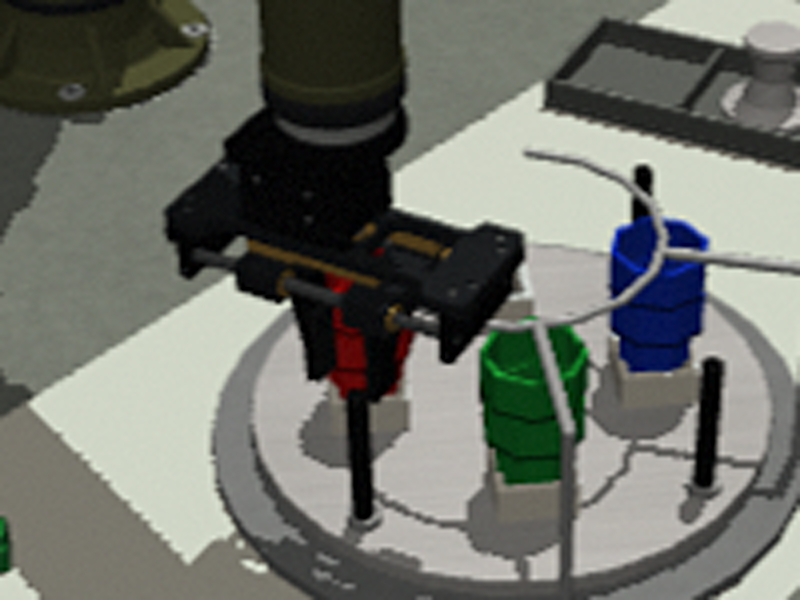

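>>> drive_tool(commands=[[0,0,1.5,0,0,0,0.35],[0,0,1.5,0,0,0,0.35],[0,0,0,0,0,0,0.35],[0.1,-0.51,0,0,0,2,0.35],[0.1,-0.51,0,0,0,2,0.35],[0.22,-1.02,0,0,0,4,0.35],[0.22,-1.02,0,0,0,4,0.35],[0.22,-1.02,0,0,0,4,0.35],[0.22,-1.02,0,0,0,4,0.35]])

```text
time_s: 3.9
tool_pos: [0.578, -0.2942, 0.184]
tool_rot: [179.7, 0.0, 82.8]
force: [2.9, -0.0, -2.3]
grip_width: 0.0304
```

```bash
python3 -c "
from h import *
snap('s2',(200,180,400,330),4)
from cell import env
o=env.get_obs();p=o['tool_pos'][:2]-AX;print(np.hypot(*p),np.degrees(np.arctan2(p[1],p[0])),o['qpos'],o['force'])"
```

```text
0.149644778146115 -107.41968065926616 [ 45.89363623  24.27708694 -27.15976037  90.39558995  11.68544208
  68.07744147   9.07578782] [-2.37300111  0.33608803 -0.75043942]
```

View pics/s2.png

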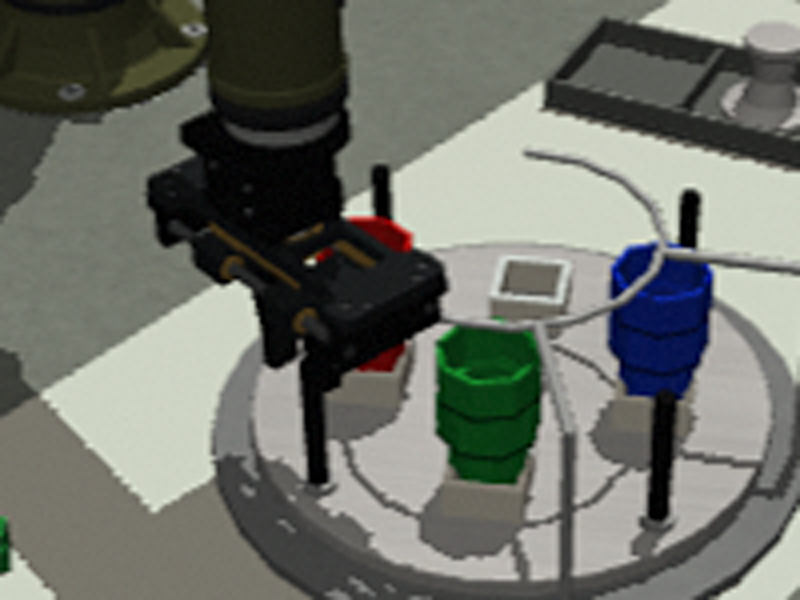

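>>> drive_tool(commands=[[0.22,-1.02,0,0,0,4,0.35],[0.22,-1.02,0,0,0,4,0.35],[0.22,-1.02,0,0,0,4,0.35],[0.22,-1.02,0,0,0,4,0.35],[0.22,-1.02,0,0,0,4,0.35],[0.22,-1.02,0,0,0,4,0.35],[0.22,-1.02,0,0,0,4,0.35],[0.22,-1.02,0,0,0,4,0.35],[0.22,-1.02,0,0,0,4,0.35],[0.22,-1.02,0,0,0,4,0.35],[0.22,-1.02,0,0,0,4,0.35],[0.22,-1.02,0,0,0,4,0.35]])

```text
time_s: 4.95
tool_pos: [0.4858, -0.2161, 0.1841]
tool_rot: [179.7, -0.0, 34.9]
force: [1.5, -3.3, -0.4]
grip_width: 0.0301
```

```bash
python3 -c "
from h import *
snap('s3',(200,180,400,330),4)
from cell import env
o=env.get_obs();p=o['tool_pos'][:2]-AX;print(np.hypot(*p),np.degrees(np.arctan2(p[1],p[0])),o['qpos'],o['force'])"
```

```text
0.14923720135362925 -155.35833487445234 [ 42.36277853   9.89634724 -23.4311743  107.1870434    4.43439172
  63.68944358 -37.91793987] [-0.69146195  1.995474    0.35006955]
```

View pics/s3.png

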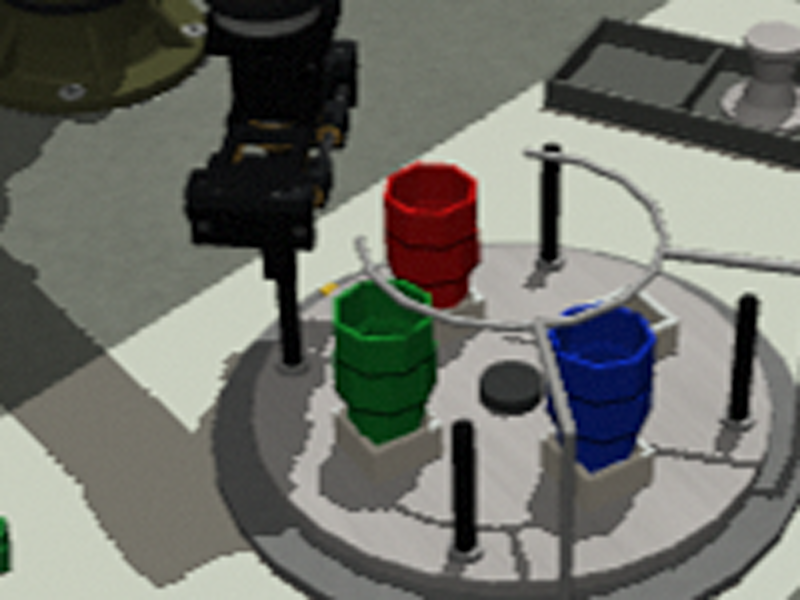

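>>> drive_tool(commands=[[0.22,-1.02,0,0,0,4,0.35],[0.22,-1.02,0,0,0,4,0.35],[0.22,-1.02,0,0,0,4,0.35],[0.22,-1.02,0,0,0,4,0.35],[0.22,-1.02,0,0,0,4,0.35],[0.22,-1.02,0,0,0,4,0.35],[0.22,-1.02,0,0,0,4,0.35],[0.22,-1.02,0,0,0,4,0.35],[0.22,-1.02,0,0,0,4,0.35],[0.22,-1.02,0,0,0,4,0.35],[0.22,-1.02,0,0,0,4,0.35],[0.22,-1.02,0,0,0,4,0.35],[0.22,-1.02,0,0,0,4,0.35],[0.22,-1.02,0,0,0,4,0.35],[0.22,-1.02,0,0,0,4,0.35],[0.22,-1.02,0,0,0,4,0.35],[0.22,-1.02,0,0,0,4,0.35],[0,0,0,0,0,0,0.35]])

```text
time_s: 6.5
tool_pos: [0.513, -0.0478, 0.1835]
tool_rot: [-179.9, -0.1, -32.8]
force: [0.8, -0.1, -0.1]
grip_width: 0.0307
```

```bash
python3 -c "
from h import *
snap('s4',(240,180,420,330),4)
from cell import env
o=env.get_obs();p=o['tool_pos'][:2]-AX;print(np.hypot(*p),np.degrees(np.arctan2(p[1],p[0])),o['qpos'],o['force'])"
```

```text
0.14912645927472817 136.51062161316668 [  27.82740378    8.42550556  -27.16346602  109.10055305    4.26699531
   63.36027937 -123.64315892] [-0.212896   -0.25772668  0.49459666]
```

View pics/s4.png

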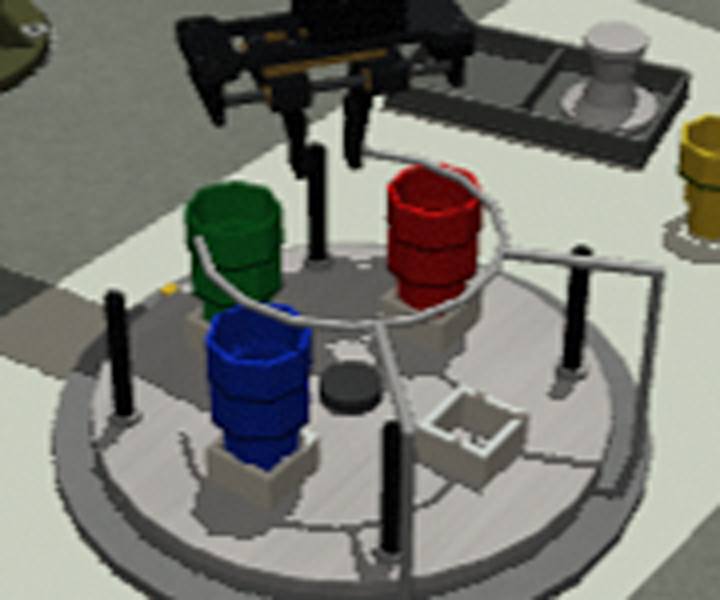

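```bash
cat >> h.py <<'E'
def carfit(pts,tops=[],fitc=False):
    """pts scene pixels of peg tops; returns mean angle mod 90 and axis"""
    from scipy.optimize import least_squares
    A=[]
    for n,l in (("scene",pts),("top",tops)):
        for uv in l:
            P=unproj(n,uv,.13)[0][:2]-AX; A.append((np.degrees(np.arctan2(P[1],P[0])),np.hypot(*P)*1000))
    return np.round(A,2)
E
python3 -c "
from h import *
S=lambda x,y:crop(x,y,4,240,180)
print(carfit([S(115,297),S(391,427),S(582,252),S(317,150)]))"
```

```text
[[-130.02  148.81]
 [ -41.29  150.68]
 [  48.3   150.33]
 [ 138.97  145.3 ]]
```

```bash
python3 -c "
from h import *
a=np.array([.513,-.0478])
for az in (132,127): 
  b=pegpos(az,.1495);print(totool(np.r_[b-a,0],-32.8));a=b"
```

```text
[ 0.24 -1.07 -0.  ]
[ 0.4  -1.24 -0.  ]
```

>>> drive_tool(commands=[[0.12,-0.53,0,0,0,0,0.35],[0.12,-0.54,0,0,0,0,0.35],[0.2,-0.62,0,0,0,0,0.35],[0.2,-0.62,0,0,0,0,0.35],[0,0,0,0,0,0,0.35],[0,0,0,0,0,0,0.35]])

```text
time_s: 7.05
tool_pos: [0.5303, -0.0327, 0.1824]
tool_rot: [-179.9, -0.0, -32.8]
force: [0.8, -0.7, -0.0]
grip_width: 0.0303
```

```bash
python3 -c "
from h import *
snap('s5',(240,180,420,330),4)
snap('t5',(245,140,430,320),3.3,n='top')
from cell import env
o=env.get_obs();p=o['tool_pos'][:2]-AX;print(np.hypot(*p),np.degrees(np.arctan2(p[1],p[0])),o['tool_pos'],o['force'])"
```

```text
0.14892817761360472 127.64883669283925 [ 0.52983165 -0.03328324  0.18233222] [-0.00411683  0.02729566 -0.33038138]
```

View pics/s5.png

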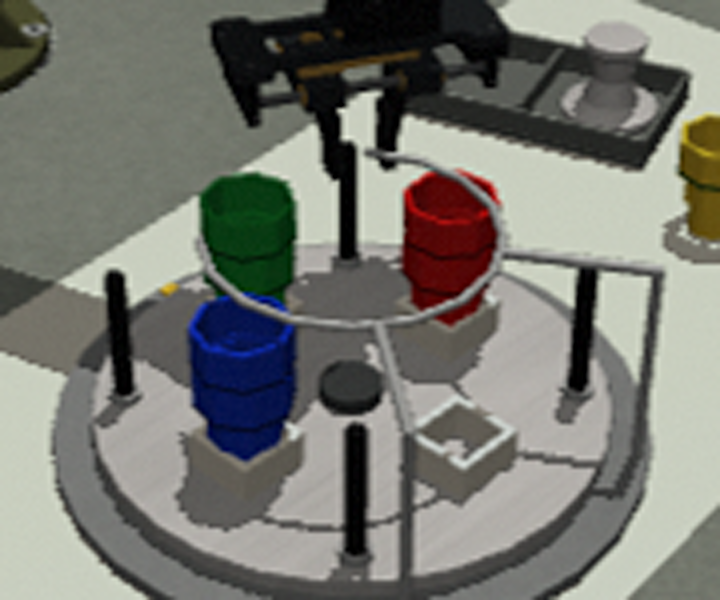

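View pics/t5.png

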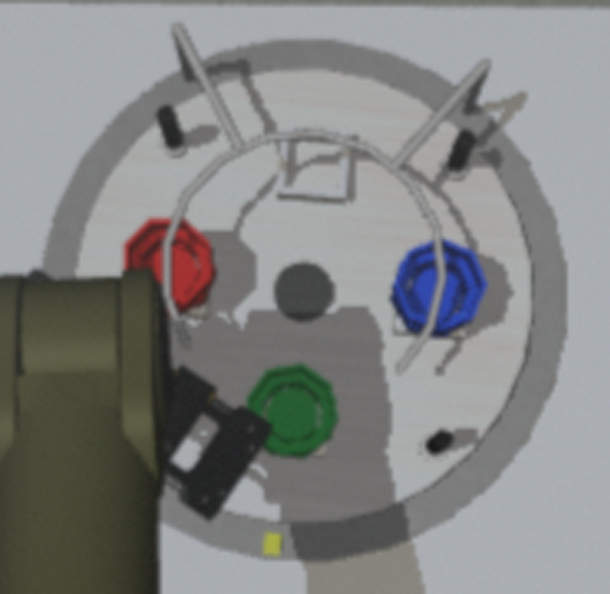

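```bash
python3 -c "
from h import *
S=lambda x,y:crop(x,y,4,240,180)
T=lambda x,y:crop(x,y,3.3,245,140)
print(carfit([S(115,276),S(356,430),S(585,272),S(348,149)],[T(164,110),T(467,135),T(435,441)]))
for R,l in((.13,'initial'),): print(carfit([crop(*p,4,240,205) for p in((198,297),(551,264),(174,95),(483,72))],[T(*p) for p in ((295,64),(518,265),(90,281),(310,490))]))"
```

```text
[[-138.56  148.76]
 [ -48.91  151.56]
 [  40.01  148.45]
 [ 130.44  144.74]
 [  40.73  153.12]
 [ -48.52  151.68]
 [-141.27  147.31]]
[[ -85.96  151.23]
 [   2.2   150.38]
 [-176.66  147.11]
 [  91.78  146.85]
 [   3.02  150.34]
 [ -86.69  149.7 ]
 [  92.38  149.44]
 [-177.65  149.97]]
```

>>> drive_tool(commands=[[0.1,-0.25,0,0,0,0,0.35],[0.1,-0.25,0,0,0,0,0.35],[0,0,0,0,0,0,0.35],[0,0,0,0,0,0,0.35]])

```text
time_s: 7.48
tool_pos: [0.5338, -0.0304, 0.1822]
tool_rot: [180.0, 0.0, -32.9]
force: [-0.8, -0.2, 0.0]
grip_width: 0.0305
```

```bash
python3 -c "
from h import *
snap('s6',(240,180,420,330),4)
from cell import env
o=env.get_obs();p=o['tool_pos'][:2]-AX;print(np.hypot(*p),np.degrees(np.arctan2(p[1],p[0])),o['tool_pos'],o['force'],o['qpos'])"
```

```text
0.14877626906082667 125.76009445590799 [ 0.53385624 -0.03047237  0.18221851] [-0.77535309 -0.34203209 -0.17555808] [  25.73977603   11.08857643  -27.82261018  106.46498078    5.74317801
   63.8068853  -127.10776282]
```

View pics/s6.png

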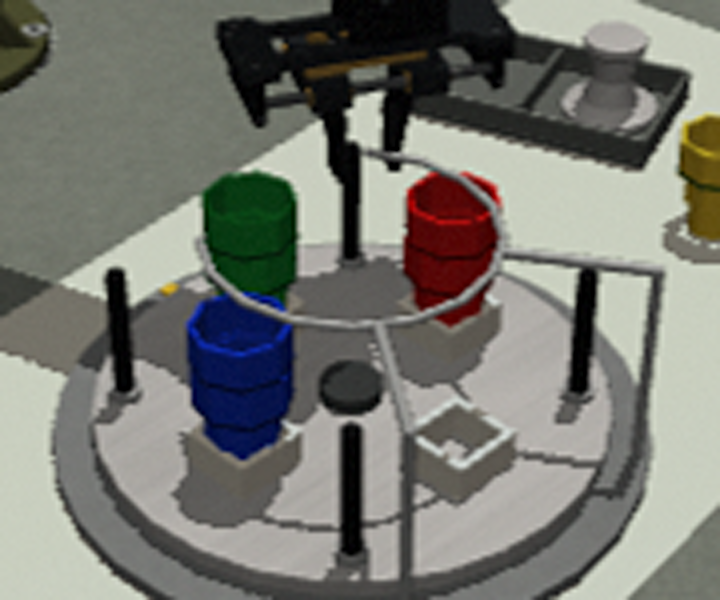

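>>> drive_tool(commands=[[0,0,-1,0,0,0,0.35],[0,0,-3,0,0,0,0.35],[0,0,-3,0,0,0,0.35],[0,0,-2,0,0,0,0.35],[-1.7,-2.6,0,0,0,0,1],[-1.7,-2.6,0,0,0,0,1],[-1.7,-2.6,0,0,0,0,1],[-1.7,-2.6,0,0,0,0,1],[-1.7,-2.6,0,0,0,0,1],[-1.7,-2.6,0,0,0,0,1],[-1.7,-2.6,0,0,0,0,1]])

```text
time_s: 8.45
tool_pos: [0.5329, 0.1887, 0.2734]
tool_rot: [-179.9, -0.1, -32.9]
force: [0.2, -0.1, -0.2]
grip_width: 0.0692
```

```bash
python3 -c "
from h import *
snap('s7',(240,180,420,330),4)
snap('t7',(245,140,430,320),3.3,n='top')"
```

```text
(no output)
```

View pics/s7.png

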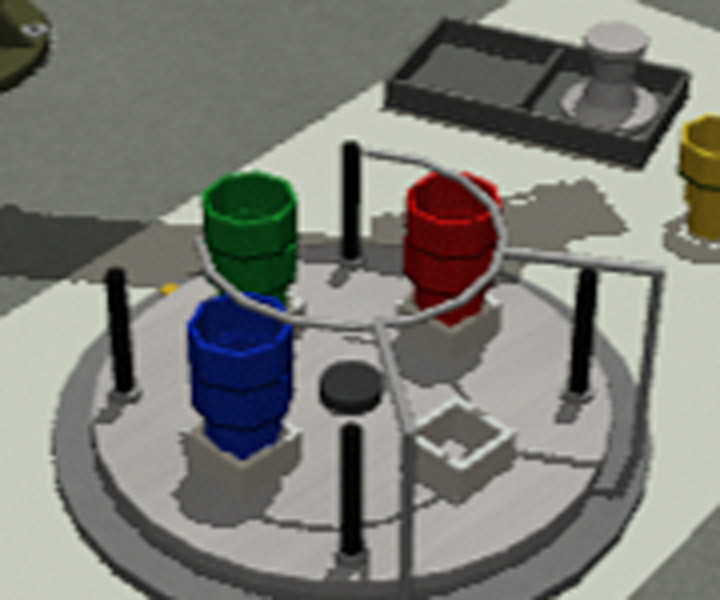

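View pics/t7.png

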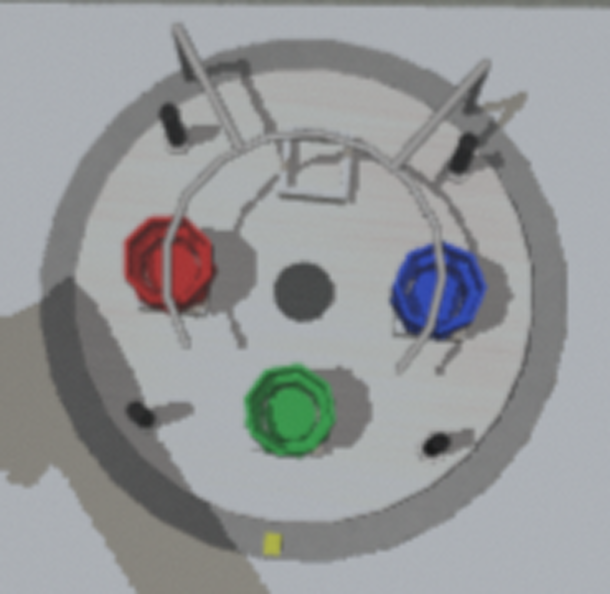

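```bash
python3 -c "
from h import *
S=lambda x,y:crop(x,y,4,240,180)
T=lambda x,y:crop(x,y,3.3,245,140)
A=carfit([S(116,274),S(351,430),S(588,272),S(350,148)],[T(167,108),T(469,137),T(431,443),T(136,410)])
print(A, np.mean(A[:4,0]%90),np.mean(A[4:,0]%90))
i=cv2.imread('pics/t7_raw.png').astype(int);b,g,r=i[...,0],i[...,1],i[...,2]
for nm,m in (('g',(g>r+30)&(g>b+25)),('r',(r>g+40)&(r>b+40)),('b',(b>g+40)&(b>r+40))):
  m=m.astype(np.uint8); m[:140]=0;m[320:]=0;m[:,:245]=0;m[:,430:]=0
  ys,xs=np.nonzero(m); h=cv2.convexHull(np.c_[xs,ys]); (c,rad)=cv2.minEnclosingCircle(h); 
  P=unproj('top',c,.135)[0]; d=P[:2]-AX; print(nm,c,rad,P,np.degrees(np.arctan2(d[1],d[0])),np.hypot(*d))
im=cv2.imread('pics/t7_raw.png');cv2.imwrite('pics/t7g.png',cv2.resize(im[240:290,305:360],None,fx=12,fy=12,interpolation=cv2.INTER_CUBIC))
im=cv2.imread('pics/s7_raw.png');cv2.imwrite('pics/s7g.png',cv2.resize(im[215:265,280:325],None,fx=12,fy=12,interpolation=cv2.INTER_CUBIC))
"
```

```text
[[-139.38  148.29]
 [ -49.99  151.53]
 [  40.01  150.34]
 [ 129.89  146.03]
 [  39.78  152.88]
 [ -49.27  151.81]
 [-142.45  146.72]
 [ 129.83  150.04]] 40.13249999999999 39.472500000000004
g (332.15771484375, 263.70135498046875) 14.230008125305176 [ 0.52615833 -0.142003    0.135     ] 174.449590179292 0.09508749230867523
r (295.79998779296875, 218.8000030517578) 14.494234085083008 [ 0.62850982 -0.05707147  0.135     ] 85.317505709162 0.09444374296194853
b (378.0, 227.5) 14.603181838989258 [ 0.61061747 -0.24603825  0.135     ] -96.1282213661366 0.09538332368688628
```

View pics/t7g.png

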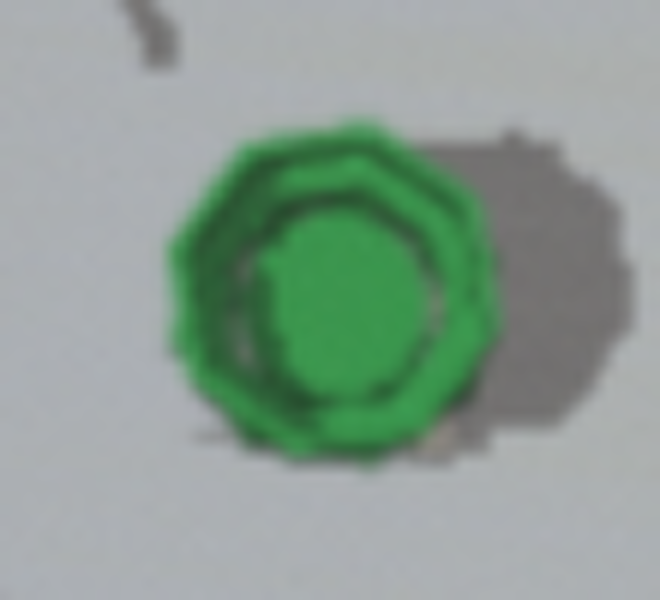

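View pics/s7g.png

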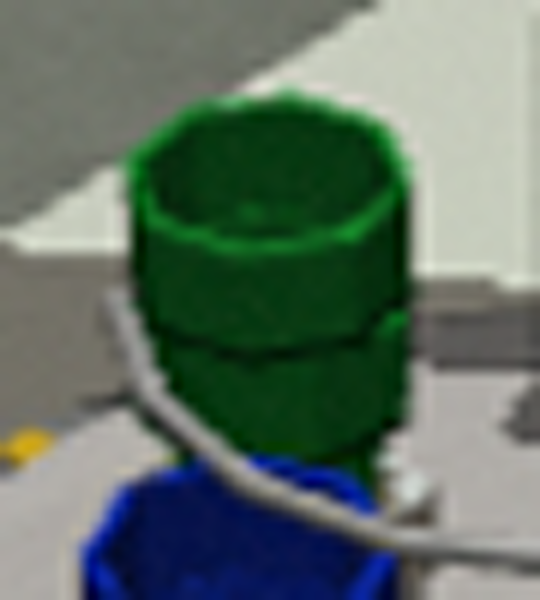

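>>> drive_tool(commands=[[1.7,2.6,0,0,0,0,0.35],[1.7,2.6,0,0,0,0,0.35],[1.7,2.6,0,0,0,0,0.35],[1.7,2.6,0,0,0,0,0.35],[1.7,2.6,0,0,0,0,0.35],[1.7,2.6,0,0,0,0,0.35],[1.6,2.9,0,0,0,0,0.35],[0,0,3,0,0,0,0.35],[0,0,1,0,0,0,0.35],[0,0,0,0,0,0,0.35]])

```text
time_s: 9.38
tool_pos: [0.5297, -0.0328, 0.2302]
tool_rot: [179.9, 0.2, -33.0]
force: [-1.4, 0.9, 0.0]
grip_width: 0.0322
```

>>> drive_tool(commands=[[0,0,2.4,0,0,0,0.35],[0,0,2.4,0,0,0,0.35],[0,0,0,0,0,0,0.35],[0.11,-0.24,0,0,0,0,0.35],[0.11,-0.24,0,0,0,0,0.35],[0.11,-0.24,0,0,0,0,0.35],[0,0,0,0,0,0,0.35],[0,0,0,0,0,0,0.35]])

```text
time_s: 10.05
tool_pos: [0.5392, -0.0277, 0.1856]
tool_rot: [-179.9, -0.1, -32.9]
force: [0.6, -0.5, 0.3]
grip_width: 0.0307
```

```bash
python3 -c "
from h import *
snap('s8',(240,180,420,330),4)
from cell import env
o=env.get_obs();p=o['tool_pos'][:2]-AX;print(np.hypot(*p),np.degrees(np.arctan2(p[1],p[0])),o['tool_pos'],o['force'])
a=cv2.imread('pics/s7_raw.png',0)[240:300,280:300];b=cv2.imread('pics/s8_raw.png',0)[240:300,280:300]
print(cv2.phaseCorrelate(np.float32(cv2.imread('pics/s7_raw.png',0)[284:312,320:336]),np.float32(cv2.imread('pics/s8_raw.png',0)[284:312,320:336])))"
```

```text
0.1480344988082508 123.533936429202 [ 0.53902118 -0.02780455  0.18537798] [ 1.25251929 -0.30093872  0.5903014 ]
((-2.3794667884977336, -0.12060208401188532), 0.6306799707313379)
```

View pics/s8.png

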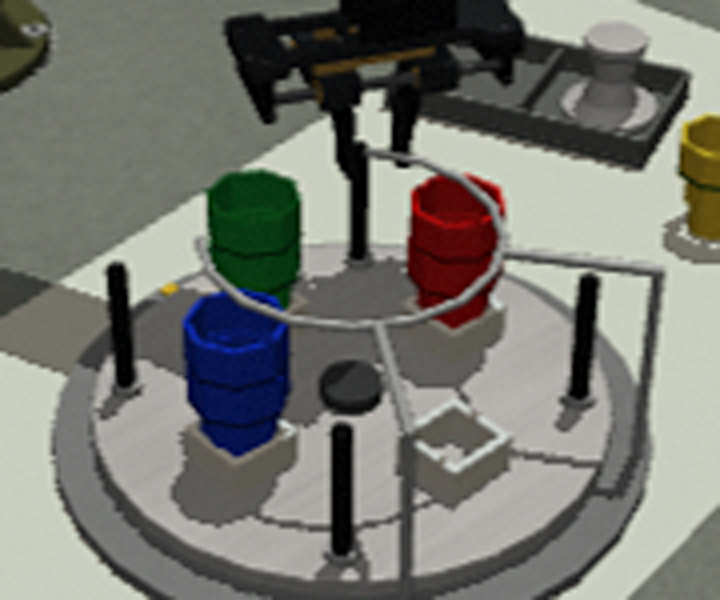

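```bash
python3 -c "
from h import *
S=lambda x,y:crop(x,y,4,240,180)
A=carfit([S(117,268),S(342,430),S(589,279),S(359,148)])
print(A, np.mean(A[:4,0]%90))
# use the differential motion of a clean peg against s7
a=cv2.imread('pics/s7_raw.png',0);b=cv2.imread('pics/s8_raw.png',0)
for nm,(x,y) in dict(right=(387,247),front=(327,287)).items():
  t=a[y-6:y+14,x-7:x+8]; r=cv2.matchTemplate(b[y-14:y+22,x-15:x+16],t,cv2.TM_CCOEFF_NORMED); _,m,_,l=cv2.minMaxLoc(r); print(nm,m,l[0]-8,l[1]-8)
"
```

```text
[[-141.87  148.35]
 [ -51.92  151.62]
 [  37.17  150.38]
 [ 127.44  146.15]] 37.705
right 0.9359421133995056 0 0
front 0.9341374039649963 -2 0
```

```bash
python3 -c "
from h import *
a=np.array([.5390,-.0278])
b=pegpos(131.2,.1485);print(b,totool(np.r_[b-a,0],-32.9))"
```

```text
[ 0.52298462 -0.03946639] [-0.71  1.85 -0.  ]
```

>>> drive_tool(commands=[[-0.2,0.5,0,0,0,0,0.35],[-0.2,0.5,0,0,0,0,0.35],[-0.15,0.4,0,0,0,0,0.35],[-0.08,0.2,0,0,0,0,0.35],[-0.08,0.2,0,0,0,0,0.35],[0,0,0,0,0,0,0.35],[0,0,0,0,0,0,0.35]])

```text
time_s: 10.68
tool_pos: [0.5221, -0.0397, 0.1843]
tool_rot: [180.0, -0.0, -32.9]
force: [-0.3, -0.3, 0.7]
grip_width: 0.0303
```

```bash
python3 -c "
from h import *
snap('s9',(240,180,420,330),4)
from cell import env
o=env.get_obs();p=o['tool_pos'][:2]-AX;print(np.hypot(*p),np.degrees(np.arctan2(p[1],p[0])),o['tool_pos'],o['force'])"
```

```text
0.1489562586188098 131.49564696146086 [ 0.52210707 -0.03963086  0.18427972] [-0.06058465  0.00920175  0.74056274]
```

View pics/s9.png

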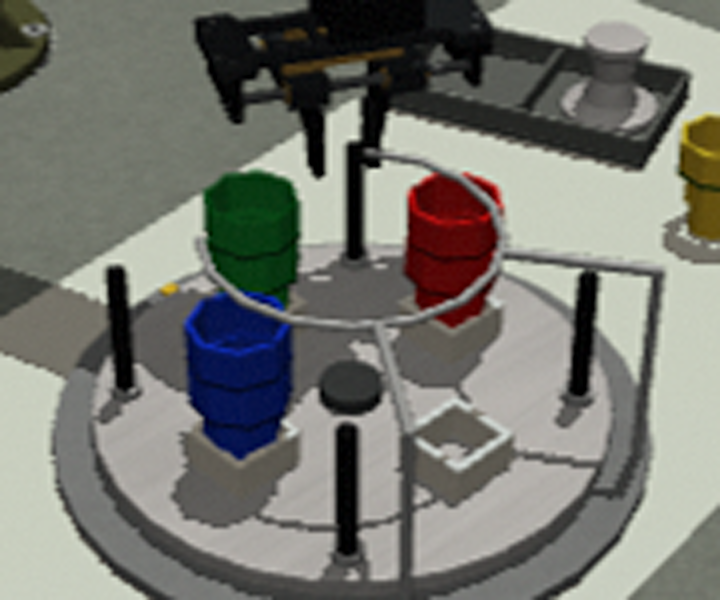

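```bash
python3 - <<'E'
from h import *
from scipy.optimize import minimize
i=cv2.imread('pics/t7_raw.png'); big=cv2.resize(i[240:290,305:360],None,fx=12,fy=12,interpolation=cv2.INTER_CUBIC).astype(int)
b,g,r=big[...,0],big[...,1],big[...,2]
m=((g>r*1.25)&(g>b*1.25)).astype(np.uint8)
ys,xs=np.nonzero(m); print(m.sum())
def sil(cx,cy,yaw,zs=(.142,.112,.082)):
    M=np.zeros(m.shape,np.uint8); pts=[]
    for z in zs:
        a=np.radians(yaw+22.5+45*np.arange(8)); P=np.c_[cx+.0325*np.cos(a),cy+.0325*np.sin(a),np.full(8,z)]
        uv=proj('top',P); pts.append((uv-[305,240]+.5)*12-.5)
    h=cv2.convexHull(np.float32(np.vstack(pts))); cv2.fillPoly(M,[np.int32(np.round(h))],1); return M
best=[]
for yaw in np.arange(-22,23,3):
    f=lambda p:(sil(p[0]/1000,p[1]/1000,yaw)!=m).sum()
    s=minimize(f,[526,-141.5],method='Nelder-Mead',options=dict(initial_simplex=[[526,-141.5],[528,-141.5],[526,-139.5]],xatol=.05,fatol=5)); best.append((s.fun,yaw,*np.round(s.x,2)))
for q in best: print(q)
E
```

```text
86781
(np.float64(5587.0), np.int64(-22), np.float64(526.19), np.float64(-142.9))
(np.float64(5824.0), np.int64(-19), np.float64(526.48), np.float64(-142.82))
(np.float64(5912.0), np.int64(-16), np.float64(526.37), np.float64(-142.74))
(np.float64(5856.0), np.int64(-13), np.float64(526.82), np.float64(-142.77))
(np.float64(5626.0), np.int64(-10), np.float64(526.72), np.float64(-142.69))
(np.float64(5232.0), np.int64(-7), np.float64(526.66), np.float64(-142.61))
(np.float64(4832.0), np.int64(-4), np.float64(526.66), np.float64(-142.42))
(np.float64(4388.0), np.int64(-1), np.float64(526.39), np.float64(-142.53))
(np.float64(4054.0), np.int64(2), np.float64(526.54), np.float64(-142.61))
(np.float64(3621.0), np.int64(5), np.float64(526.54), np.float64(-142.6))
(np.float64(3221.0), np.int64(8), np.float64(526.2), np.float64(-142.49))
(np.float64(3033.0), np.int64(11), np.float64(526.25), np.float64(-142.58))
(np.float64(3597.0), np.int64(14), np.float64(526.45), np.float64(-142.7))
(np.float64(4390.0), np.int64(17), np.float64(526.26), np.float64(-142.83))
(np.float64(5096.0), np.int64(20), np.float64(526.46), np.float64(-142.85))
```

>>> drive_tool(commands=[[0.1,-0.25,0,0,0,0,0.35],[0,0,-1.5,0,0,0,0.35],[0,0,-3,0,0,0,0.35],[0,0,-3,0,0,0,0.35],[0,0,-1.5,0,0,0,1]])

```text
time_s: 11.15
tool_pos: [0.5257, -0.0377, 0.2776]
tool_rot: [-179.9, -0.2, -32.9]
force: [-0.2, -0.3, -0.2]
grip_width: 0.0327
```

>>> drive_tool(commands=[[1.41,2.15,0,0,0,0,1],[1.41,2.15,0,0,0,0,1],[1.41,2.15,0,0,0,0,1],[1.41,2.15,0,0,0,0,1],[0,0,0,0,0,-6.7,1],[0,0,0,0,0,-6.7,1],[0,0,0,0,0,-6.7,1],[0,0,0,0,0,-6.7,1],[0,0,0,0,0,-6.7,1],[0,0,0,0,0,-6.7,1],[0,0,0,0,0,-6.7,1],[0,0,0,0,0,-6.7,1],[0,0,0,0,0,-6.7,1],[0,0,0,0,0,-6.7,1],[0,0,0,0,0,-6.7,1],[0,0,0,0,0,-6.7,1],[0,0,0,0,0,-6.5,1],[0,0,0,0,0,0,1]])

```text
time_s: 12.65
tool_pos: [0.5251, -0.1406, 0.274]
tool_rot: [-180.0, 0.0, 54.1]
force: [0.1, 0.0, -0.3]
grip_width: 0.0869
```

```bash
python3 -c "
from h import *
snap('s10',(240,150,420,300),4)
snap('t10',(245,140,430,320),3.3,n='top')"
```

```text
(no output)
```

View pics/s10.png

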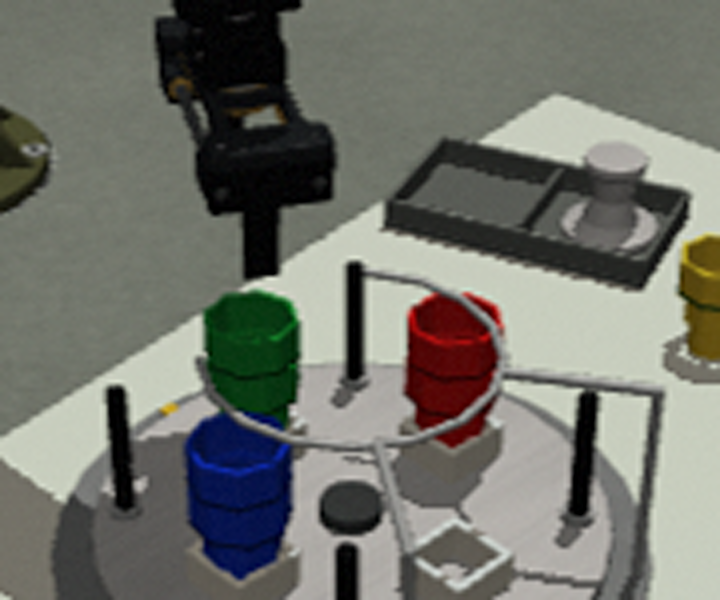

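View pics/t10.png

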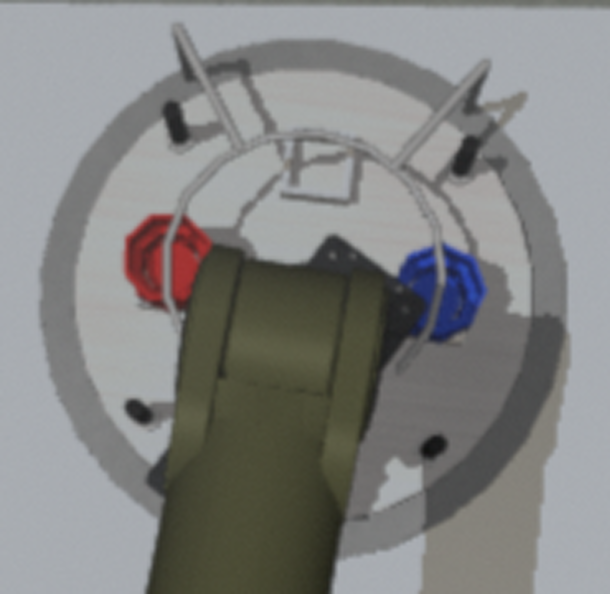

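>>> drive_tool(commands=[[0.09,0.12,2,0,0,0,1],[0,0,2.5,0,0,0,1],[0,0,2,0,0,0,1],[0,0,1.0,0,0,0,1],[0,0,0.5,0,0,0,1],[0,0,0,0,0,0,1],[0,0,0,0,0,0,1]])

```text
time_s: 13.33
tool_pos: [0.5271, -0.1407, 0.1951]
tool_rot: [179.9, -0.0, 53.9]
force: [0.7, -0.4, 0.7]
grip_width: 0.0869
```

```bash
python3 -c "
from h import *
snap('s11',(270,190,350,270),7)
from cell import env
print(env.get_obs()['tool_pos'],env.get_obs()['force'])"
```

```text
[ 0.52735438 -0.14083504  0.19551346] [ 0.11368177  1.06835631 -0.40600311]
```

View pics/s11.png

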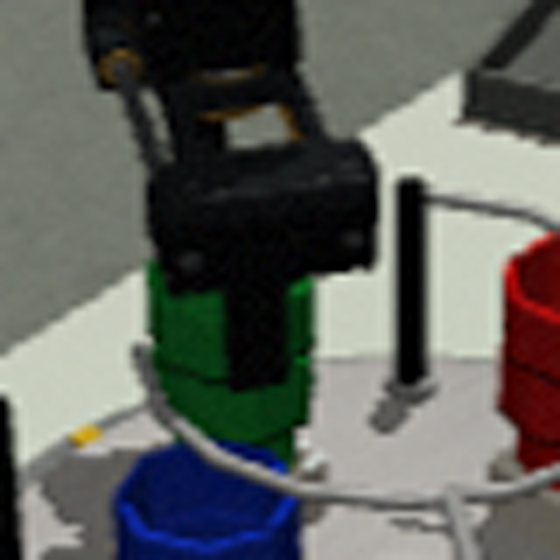

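```bash
python3 -c "
from h import *
c=np.array([.5274,-.1408])
for r in (.0435,.0585):
  for z in (.125,.117): 
    p=np.r_[c+r*np.array([.809,-.588]),z]; print(r,z,(proj('scene',p)[0]-[270,190]+.5)*7)
for z in (.112,.142): print(z,(proj('scene',np.r_[c+.03*np.array([.809,-.588]),z])[0]-[270,190]+.5)*7)
"
```

```text
0.0435 0.125 [256.25898814 377.05382068]
0.0435 0.117 [256.80236346 394.57720262]
0.0585 0.125 [264.85651407 400.31354484]
0.0585 0.117 [265.37235938 417.91818527]
0.112 [249.58129634 384.79062373]
0.142 [247.44225774 318.97955771]
```

>>> drive_tool(commands=[[0,0,0.5,0,0,0,1],[0,0,0.3,0,0,0,1],[0,0,0,0,0,0,0.85],[0,0,0,0,0,0,0.75],[0,0,0,0,0,0,0.65],[0,0,0,0,0,0,0.6],[0,0,0,0,0,0,0.6],[0,0,0,0,0,0,0.6],[0,0,0,0,0,0,0.6]], force=12)

```text
time_s: 14.13
tool_pos: [0.5266, -0.1407, 0.1864]
tool_rot: [180.0, 0.0, 54.0]
force: [0.4, -0.1, 0.4]
grip_width: 0.0601
```

```bash
python3 -c "
from h import *
snap('s12',(240,180,420,330),4)
from cell import env
o=env.get_obs();print(o['tool_pos'],o['force'],o['grip_width'])"
```

```text
[ 0.52662153 -0.14074027  0.18639128] [-0.57355693 -0.36269575  0.51357488] 0.06005357144221884
```

View pics/s12.png

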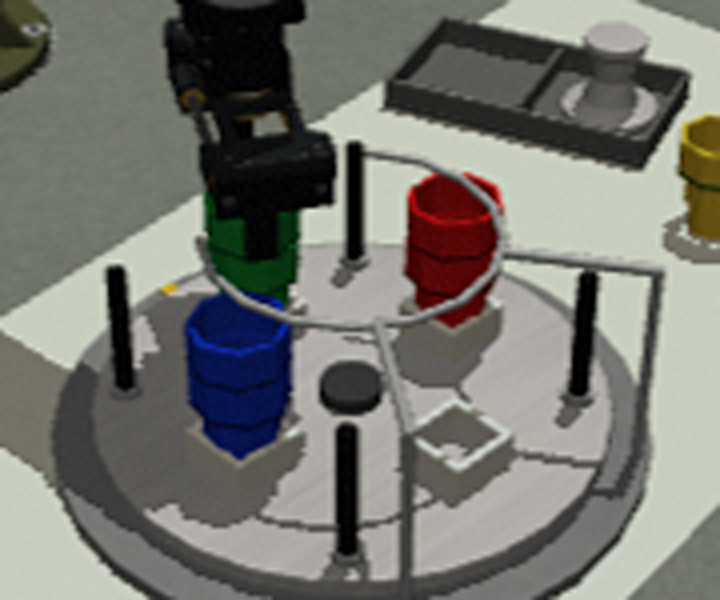

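>>> drive_tool(commands=[[0,0,-0.3,0,0,0,0.5],[0,0,-0.5,0,0,0,0.5],[0,0,-0.7,0,0,0,0.5],[0,0,-0.7,0,0,0,0.5],[0,0,-0.7,0,0,0,0.5],[0,0,-0.7,0,0,0,0.5],[0,0,-0.7,0,0,0,0.5],[0,0,-0.7,0,0,0,0.5],[0,0,-0.7,0,0,0,0.5],[0,0,-0.7,0,0,0,0.5],[0,0,-0.7,0,0,0,0.5]])

```text
time_s: 15.1
tool_pos: [0.5265, -0.1407, 0.258]
tool_rot: [180.0, 0.0, 54.0]
force: [-0.5, -0.1, -0.6]
grip_width: 0.06
```

```bash
python3 -c "
from h import *
snap('s13',(240,150,420,300),4)
from cell import env
o=env.get_obs();print(o['tool_pos'],o['force'],o['grip_width'])"
```

```text
[ 0.5272414  -0.14082536  0.25945715] [0.08386471 0.07285156 0.77787755] 0.06025136398312794
```

View pics/s13.png

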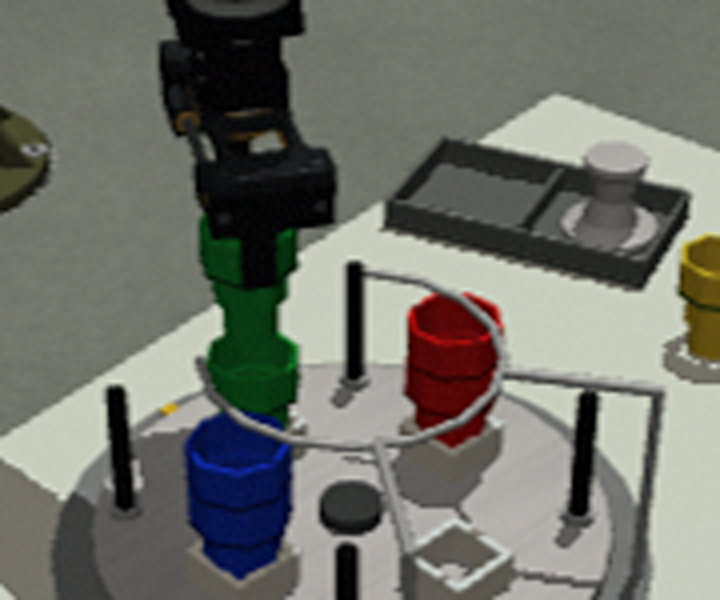

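```bash
python3 - <<'E'
from h import *
from scipy.optimize import least_squares
c5=lambda x,y:crop(x,y,5,120,225)
S=lambda x,y:crop(x,y,4,240,150)
ob=[("top",c5(*p)) for p in [(50,118),(298,60),(405,500),(148,560)]]+[("scene",S(*p)) for p in [(386,204),(445,138),(690,188),(641,263)]]
def corners(p):
    c,s=np.cos(p[2]),np.sin(p[2]); R=np.array([[c,-s],[s,c]])
    q=np.array([[1,1],[1,-1],[-1,-1],[-1,1]])*[.115,.0625]
    return np.c_[q@R.T+p[:2],np.full(4,.028)]
def res(p):
    C=corners(p); r=[]
    for n,uv in ob:
        d=proj(n,C)-uv; r+=list(d[np.argmin((d**2).sum(1))])
    return r
s=least_squares(res,[.473,.269,np.radians(15.5)],loss='soft_l1'); x=s.x; print(x[:2],np.degrees(x[2])); print(np.round(np.reshape(res(x),(-1,2)),1))
u=np.array([np.cos(x[2]),np.sin(x[2])]); b=x[:2]-.05625*u; print("bay",b)
for n in("top","scene"):
    im=cv2.imread("pics/top0.png" if n=="top" else "pics/s13_raw.png"); C=corners(x); big=cv2.resize(im,None,fx=4,fy=4,interpolation=cv2.INTER_CUBIC)
    f=lambda P:np.int32(np.round((proj(n,P)+.5)*4-.5))
    cv2.polylines(big,[f(C)],True,(0,0,255),1)
    for p in f([[*b,.005]]): cv2.circle(big,tuple(int(v) for v in p),4,(0,255,255),-1)
    v=np.array([-u[1],u[0]]); q=np.array([np.r_[b+a*u*.05375+e*v*.0575,.005] for a,e in((1,1),(1,-1),(-1,-1),(-1,1))]); cv2.polylines(big,[f(q)],True,(255,0,255),1)
    cx,cy=f([[*x[:2],.01]])[0]; cv2.imwrite(f"pics/tr_{n}.png",big[cy-260:cy+260,cx-260:cx+260])
print(totool(np.r_[b-[.5268,-.1408],0],54))
E
```

```text
[0.47396581 0.26938283] 15.092931334999822
[[ 0.1 -1.3]
 [-0.3 -2.2]
 [-0.9  0.6]
 [ 0.6  1.4]
 [-1.2 -0.5]
 [-1.6 -0.3]
 [ 0.1  0.9]
 [ 1.1  0.2]]
bay [0.41965617 0.25473615]
[ 25.7  -31.92  -0.  ]
```

View pics/tr_top.png

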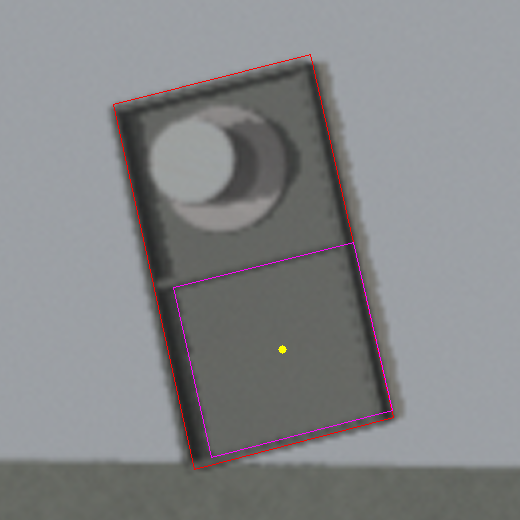

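View pics/tr_scene.png

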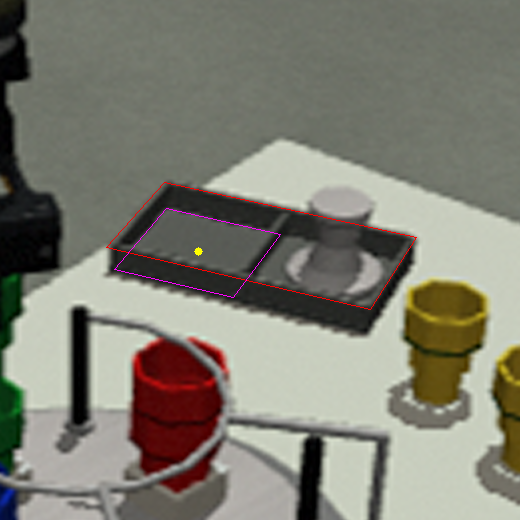

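>>> drive_tool(commands=[[0,0,-2.5,0,0,0,0.5],[0,0,-2.5,0,0,0,0.5],[1.43,-1.77,0,0,0,0,0.5],[1.43,-1.77,0,0,0,0,0.5],[1.43,-1.77,0,0,0,0,0.5],[1.43,-1.77,0,0,0,0,0.5],[1.43,-1.77,0,0,0,0,0.5],[1.43,-1.77,0,0,0,0,0.5],[1.43,-1.77,0,0,0,0,0.5],[1.43,-1.77,0,0,0,0,0.5],[1.43,-1.77,0,0,0,0,0.5],[1.43,-1.77,0,0,0,0,0.5],[1.43,-1.77,0,0,0,0,0.5],[1.43,-1.77,0,0,0,0,0.5],[1.43,-1.77,0,0,0,0,0.5],[1.43,-1.77,0,0,0,0,0.5],[1.43,-1.77,0,0,0,0,0.5],[1.43,-1.77,0,0,0,0,0.5],[1.43,-1.77,0,0,0,0,0.5],[1.4,-1.83,0,0,0,0,0.5]])

```text
time_s: 16.82
tool_pos: [0.4192, 0.2559, 0.3074]
tool_rot: [180.0, -0.0, 54.0]
force: [0.3, -0.3, 0.4]
grip_width: 0.0599
```

>>> drive_tool(commands=[[0,0,2.5,0,0,0,0.5],[0,0,3,0,0,0,0.5],[0,0,3,0,0,0,0.5],[0,0,3,0,0,0,0.5],[0,0,1.5,0,0,0,0.5],[0,0,0,0,0,0,0.5],[0,0,0,0,0,0,0.5]])

```text
time_s: 17.4
tool_pos: [0.4193, 0.2549, 0.177]
tool_rot: [-179.9, 0.1, 54.0]
force: [0.8, -0.6, -0.7]
grip_width: 0.0601
```

```bash
python3 -c "
from h import *
snap('s14',(290,130,430,235),5)
from cell import env
o=env.get_obs();print(o['tool_pos'],o['tool_rot'],o['force'],o['grip_width'])"
```

```text
[0.42005301 0.25538653 0.17812165] [ 1.79988185e+02 -5.64692226e-02  5.39768741e+01] [ 0.2804333  -0.30637572  0.2190862 ] 0.05995757470625962
```

View pics/s14.png

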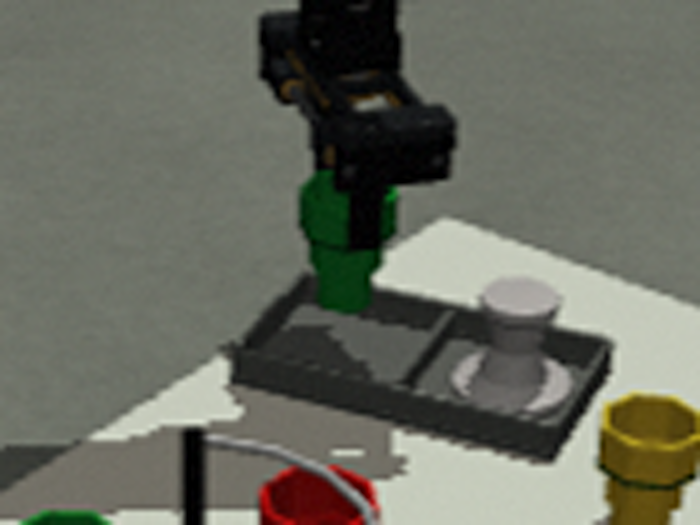

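>>> drive_tool(commands=[[0,0,1.2,0,0,0,0.5],[0,0,1.2,0,0,0,0.5],[0,0,1.0,0,0,0,0.5],[0,0,0.6,0,0,0,0.5],[0,0,0.2,0,0,0,0.5],[0,0,0,0,0,0,0.5],[0,0,0,0,0,0,0.5]])

```text
time_s: 18.03
tool_pos: [0.4196, 0.2551, 0.1352]
tool_rot: [-180.0, -0.0, 54.0]
force: [0.8, -0.6, -0.5]
grip_width: 0.0598
```

>>> drive_tool(commands=[[0,0,0.1,0,0,0,0.5],[0,0,0.1,0,0,0,0.5],[0,0,0,0,0,0,0.5]])

```text
time_s: 18.28
tool_pos: [0.4197, 0.255, 0.1333]
tool_rot: [180.0, -0.0, 54.0]
force: [0.1, -0.4, -0.8]
grip_width: 0.06
```

>>> drive_tool(commands=[[0,0,0.1,0,0,0,0.5],[0,0,0,0,0,0,0.5],[0,0,0,0,0,0,0.5]])

```text
time_s: 18.53
tool_pos: [0.4196, 0.255, 0.1322]
tool_rot: [180.0, 0.0, 54.0]
force: [-0.5, -0.4, 0.3]
grip_width: 0.0594
```

>>> drive_tool(commands=[[0,0,0.1,0,0,0,0.5],[0,0,0,0,0,0,0.5],[0,0,0,0,0,0,0.5]])

```text
time_s: 18.78
tool_pos: [0.4198, 0.2551, 0.1314]
tool_rot: [180.0, -0.0, 54.0]
force: [0.1, 0.0, -0.4]
grip_width: 0.0596
```

One more small step to feel contact, before release.

>>> drive_tool(commands=[[0,0,0.1,0,0,0,0.5],[0,0,0,0,0,0,0.5],[0,0,0,0,0,0,0.5]])

```text
time_s: 19.03
tool_pos: [0.4199, 0.2553, 0.1313]
tool_rot: [180.0, 0.0, 54.0]
force: [-2.8, -2.6, 9.1]
grip_width: 0.0601
```

```bash
python3 -c "
from h import *
snap('s15',(290,130,430,235),5)
from cell import env
o=env.get_obs();print(o['tool_pos'],o['tool_rot'],o['force'],o['grip_width'])"
```

```text
[0.41987379 0.25533087 0.13131735] [ 1.79962053e+02 -2.93120466e-03  5.39736057e+01] [-2.90324249 -0.58429031  8.43699498] 0.05990386437037074
```

View pics/s15.png

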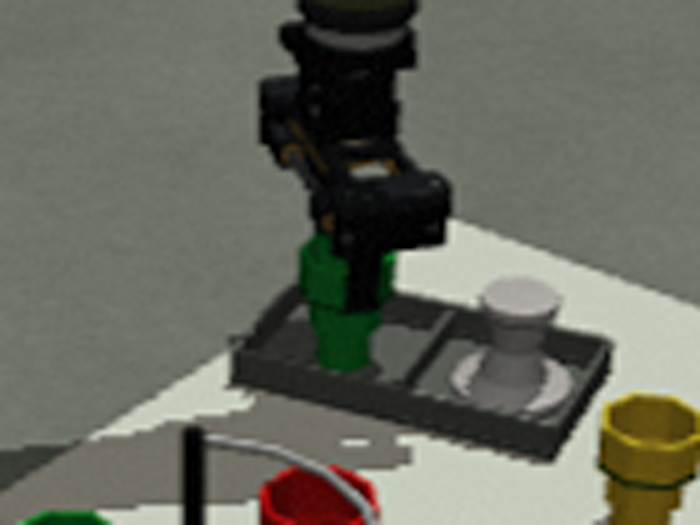

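>>> drive_tool(commands=[[0,0,-0.09,0,0,0,0.5],[0,0,0,0,0,0,0.5],[0,0,0,0,0,0,0.72],[0,0,0,0,0,0,0.76],[0,0,0,0,0,0,0.8],[0,0,0,0,0,0,0.9],[0,0,0,0,0,0,1],[0,0,0,0,0,0,1],[0,0,0,0,0,0,1],[0,0,-0.5,0,0,0,1],[0,0,-1.5,0,0,0,1],[0,0,-3,0,0,0,1],[0,0,-3,0,0,0,1],[0,0,-3,0,0,0,1]])

```text
time_s: 20.25
tool_pos: [0.4191, 0.2551, 0.2425]
tool_rot: [-180.0, 0.0, 54.0]
force: [1.5, 0.1, 0.8]
grip_width: 0.0871
```

>>> drive_tool(commands=[[-2,-2.5,-1,0,0,0,1],[-2,-2.5,-1,0,0,0,1],[-2,-2.5,0,0,0,0,1],[-2,-2.5,0,0,0,0,1],[-2,-2.5,0,0,0,0,1],[-2,-2.5,0,0,0,0,1],[0,0,0,0,0,0,1]])

```text
time_s: 20.83
tool_pos: [0.2735, 0.2508, 0.2656]
tool_rot: [179.6, -0.4, 54.4]
force: [-1.1, 0.4, 1.1]
grip_width: 0.0872
```

```bash
python3 -c "
from h import *
snap('s16',(240,150,420,300),4)
snap('t16',None,1,n='top')
from cell import env
o=env.get_obs();print(o['time_s'],o['tool_pos'],o['force'])"
```

```text
20.9333 [0.27569124 0.24978449 0.26555196] [-0.32724689  0.69504588 -0.51599156]
```

View pics/s16.png

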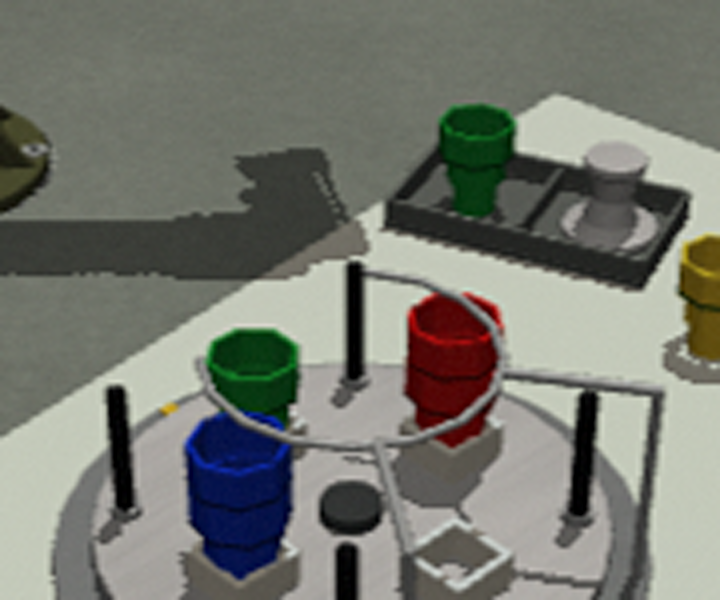

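View pics/t16.png

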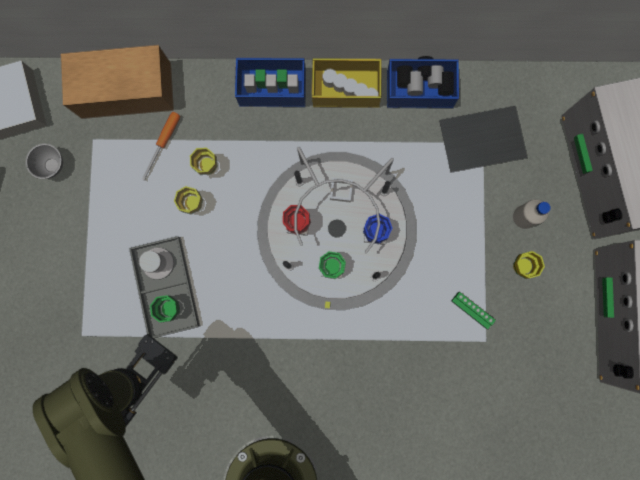

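```bash
python3 - <<'E'
from h import *
i=cv2.imread('pics/t16_raw.png').astype(int);b,g,r=i[...,0],i[...,1],i[...,2]
for nm,m,bx,z in (('low',(g>r+25)&(g>b+20),(315,245,350,285),.1),('red',(r>g+40)&(r>b+40),(270,190,320,245),.135),('blue',(b>g+40)&(b>r+40),(355,200,400,250),.135),('placed',(g>r+25)&(g>b+20),(135,285,200,330),.072)):
  M=np.zeros(m.shape,np.uint8);M[bx[1]:bx[3],bx[0]:bx[2]]=m[bx[1]:bx[3],bx[0]:bx[2]]
  ys,xs=np.nonzero(M);c,rad=cv2.minEnclosingCircle(np.float32(np.c_[xs,ys])); P=unproj('top',c,z)[0]; d=P[:2]-AX
  print(nm,np.round(P,4),np.degrees(np.arctan2(d[1],d[0])),rad)
im=cv2.imread('pics/t16_raw.png');cv2.imwrite('pics/t16c.png',np.hstack([cv2.resize(im[160:300,255:420],(495,420),interpolation=3),cv2.resize(im[230:340,125:205],(305,420),interpolation=3)]))
E
```

```text
low [ 0.5269 -0.1405  0.1   ] 173.49486094726322 13.856742858886719
red [ 0.6311 -0.0561  0.135 ] 83.82984275100445 14.090700149536133
blue [ 0.6092 -0.245   0.135 ] -97.04980199270413 14.64008617401123
placed [0.4188 0.2582 0.072 ] 116.25536232403695 14.151071548461914
```

View pics/t16c.png

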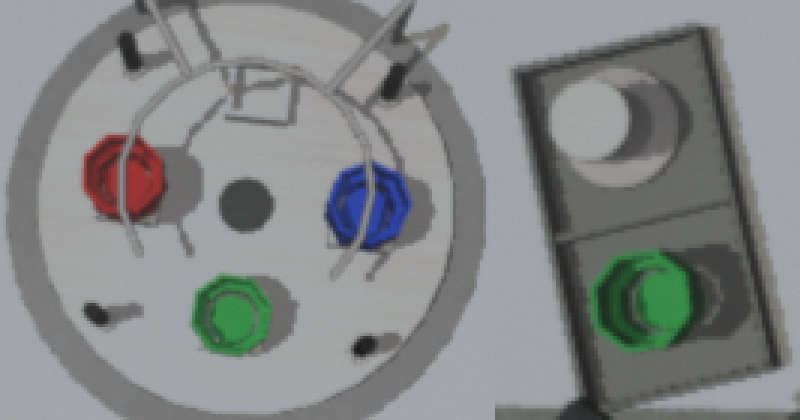

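```bash
python3 -c "
from cell import env
print(env.sign_off())"
```

```text
the job is handed in; nothing more can be done
None
```

The job is done and handed in at about 21 s of the 72 s allowed. The interface gave no verdict.

**Carousel:** I turned it clockwise, seen from above, by one peg. The first pass stopped about 1.2° short and the second went about 1° too far. A small nudge back left the green stack at 173.5° against the gap's 173.6°. The red and blue stacks give a mean carousel error of about 0.3°.

**Lens:** I gripped only the top green lens by its collar flats (60 mm) and lifted it. The lower green lens stayed upright in its pocket. I set the top lens down upright in the empty bay. It pressed on the tray floor with about 9 N at contact, so I eased off before letting go.

**Last checks:**
- The placed lens measured (0.419, 0.258) against the bay centre (0.420, 0.255). The 3 mm difference is mostly the view seeing its side as well as its rim, because the hand let go within 1 mm of the bay centre.
- The red and blue stacks, the lamp foot and the terminal block look undisturbed.
- The hand is clear of everything, and no check failed.

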